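Fetch the long candle out of the half-covered drying box

ROBOT

A 7-joint arm with a two-finger parallel gripper is mounted at the origin on the work surface. World frame = base frame: x ahead of the robot, y to its left, z up, the work surface at z = 0. Lengths are in m, angles in rad, forces in N, time in s.
With the tool pointing down it reaches from about 0.425 to 0.925 m from the base axis. Payload 6.8 kg.
Tool frame: the origin (TCP) lies on the mounting face of the last link; the fingertips stand 173 mm ahead of it and the grasp point (between the pads) lies 155 mm ahead of it; z points along the fingers, y is the direction in which the jaws open and shut (so a half turn about z gives the same grasp; the last joint's range is limited). The gripper opens to 85 mm and grips with 20 to 120 N. Pads are 22 mm wide; open, the fingers measure 114 mm over their backs; the gripper's body (76 mm by 85 mm) begins 54 mm behind the grasp point. The pads swing forward as they close: fully open they stand 13 mm farther back than shut.
Start: joints at [1.052, 0.477, 0.022, 1.555, -0.011, 1.109, -0.083], TCP at [0.27, -0.619, 0.405] pointing down, gripper open.
Joint ranges: [-2.96, 2.96], [-0.34, 2.1], [-1.41, 1.46], [0.24, 2.44], [-1.37, 4.51], [0.17, 1.92], [-2.96, 2.96]. Speed limits (rad/s): [2.39, 2.39, 3.14, 3.14, 3.14, 3.14, 3.14].

INTERFACE

Orientations are given as a unit quaternion [w, x, y, z].
In Python, from station import sensors, read_camera, bot gives the robot as it stands. The module is installed in compiled form; this text tells all that it offers.
- The arm moves only by the tool play_rows, never from a script. Its argument "commands" is a list of rows, each a list of 4 numbers: the shift along the tool's x, y, z in m, then the turn about the tool's z in degrees. A call has 1 to 20 rows; each row shifts and turns the commanded pose from where the row before left it, along the tool's axes as they then stand; what a row does not reach is not made up. A row lasts 1/10 s, in which the tool goes at most 50 mm and 8.59 degrees, less where a joint would pass 70% of its speed; a pose out of reach is approached as far as the arm can. A call with a gripper value outside its range is refused whole. "claw" is the finger opening in m, from 0 to 0.0854, set as the call begins (left out, the last holds). The fingers move at their own pace and stop on an object; "force" is the grip in N (left out, the last holds). Time passes only in rows, so rows that do not move let the fingers close. It gives the time, the measured TCP pose, the force and the opening at its end, in the units of the state.
- sensors.get_obs(): the state, without advancing time (a new reading comes with each control period).
- read_camera(name): name is "side" or "top" or "wrist"; returns a dict with "frame" (480x640x3 uint8, blue, green, red), "depth" (480x640 float32, m along the optical axis (not along the pixel's ray), 0 where there is no reading), "fx", "fy", "cx", "cy" (pixels), "distortion" ([k1, k2, p1, p2, k3] as OpenCV has them; the pictures are not rectified), "rvec" (rotation vector, rad) and "tvec" (3), from world to camera coordinates, as OpenCV has them; the wrist camera has in their place "T_tool_cam" (4x4, takes a point from camera to tool coordinates, whose origin is the TCP and whose axes are the flange's). Camera axes: x right, y down, z forward; pixel columns grow to the right and rows downward; lengths in m; the calibration is good to about 2 mm. A picture is of the moment at which its call begins: read the wrist's pose just before it.
- bot.hand_in(): hands the job in, once; it reports no verdict.
The state is a dict: "t": time; "q": joint angles; "joint_vel": joint speeds; "joint_torque": joint torques, N m; "eef_pos": TCP position; "tool_rot": TCP orientation; "contact_force": force on the tool from outside, world axes, zero at the start; "torque": the same for the moment, N m; "gripper_width": opening from 0.0 (shut) to 1.0 (fully open).
Only numpy, scipy, OpenCV 4.12 (cv2) and the standard library are available. Lean on these libraries where they do the work, as an engineer would, in place of code of your own. Each camera call takes 0.05 s, during which the arm holds its last target.

TASK

The scraper that was left lying across the opening of the drying box is in the way: put it away, lying flat in the open drawer and let go. Then draw the long candle out of the box, tilting it diagonally through the opening without forcing it against the wood, and finish while still holding it still in the air, all of it at least 5 cm higher than the top of the box and touching nothing but your gripper. Leave the other things on the table where they are.

Things in the scene. Friction and masses are not known exactly. Their poses are not given: they have to be found in the camera images.
- box: fixed plywood drying box, origin at centre of underside. Outside 166 (x) by 306 mm (y), inside 150 by 290, walls 8, floor 6 mm. From y = +25 mm to its +y end it has a fixed cover, underside at z = 100, top at 108 mm. From y = -145 to +25 mm it is open above. Side walls are 108 mm high, the end wall at the open (-y) end only 85 mm
- box_opening (a point): centre of the opening (150 by 170 mm), level with the side walls' top (box x 0, y -60, z 108 mm); axes as the box. On the box floor at box y = -90 and +100 mm two wooden rests, 12 mm wide, carry the candle: top at z = 12 mm, small lips to z = 20 mm from 19 to 24 mm either side of the middle
- candle_center (a point): middle of the axis of the long ivory wax candle: 260 mm long, 30 mm thick (the last 20 mm taper to the wick), about 160 g. x axis along it, towards the wick. It starts lying on the rests along the box's y, midway between the sides, axis 27 mm above the table, wick towards the open (-y) end, the foot and about 105 mm of it under the cover
- candle_foot (a point): centre of the candle's flat foot end (130 mm from its middle, on its axis)
- candle_tip (a point): the candle's wick end (130 mm from its middle, on its axis)
- scraper_center (a point): centre and balance point of the scraper, 10 mm above its flat underside; 200 mm long, 120 g. x axis along it to the blade. Wooden handle 26 wide, 20 mm high, from x = -100 to +25 mm; steel blade 50 wide, 3 mm thick, from x = +20 to +100 mm, flush with the underside. Starts lying on the side walls across the opening, handle towards the robot
- drawer_bay (a point): middle of the open part of the drawer, on its inner floor (about 23 mm above the table), 72 mm behind the inner side of its front. x axis points into the unit, y along the front. Inside, the drawer is 268 mm wide along y and 46 mm deep; the front's top edge is about 56 mm above the floor
- unit_drawer0 (a joint): how far the drawer is pulled out of its small grey unit (m; 0 shut, larger = farther out towards the robot). It is free to slide with about 1 N of friction. The unit is 310 mm wide and 90 mm high; its front edge overhangs the drawer this far behind the drawer's front
- tealight: flat round aluminium candle cup, 42 mm across, 16 mm high, on the covered half of the box; a bystander; origin: centre of its underside
- stub: short thick upright candle, 56 mm across, 60 mm high, in front of the box; a bystander; origin: centre of its underside
- block: small wooden block 70 x 45 x 28 mm, lying in front of the box; a bystander; origin: centre of its underside
- dish: white bowl, 100 mm across, 35 mm high, behind the box; a bystander; origin: centre of its underside
- tape: roll of paper tape, 84 mm across, 22 mm high, on the drawer unit; a bystander; origin: centre of its underside
- pot: steel cup, 64 mm across, 70 mm high, on the table between the drawer unit and the box; a bystander; origin: centre of its underside
- pillar: thick upright candle, 66 mm across, 110 mm high, to the left of the box; a bystander; origin: centre of its underside
Things that resemble listed ones, but are neither listed nor needed, are in the scene too. Of the things like the part that bears scraper_center, leave any that is yellow; of the rest the larger one is meant.

How it is judged:
On the way, in this order (a step that is already met when the one before it is completed fails the run):
1. the scraper lies flat in the drawer, let go (x of scraper_center in the frame of drawer_bay between -0.07 and 0.08 m and y of scraper_center in the frame of drawer_bay between -0.06 and 0.06 m and z of scraper_center in the frame of drawer_bay between 0 and 0.02 m and angle between scraper_center's own z axis and vertical below 0.15 rad and contact force between the fingers and scraper below 0.1 N), for 0.2 s.
2. the candle leans out of the opening: its wick end above the box while its foot is still inside (height (world z) of candle_tip above 0.112 m and height (world z) of candle_foot below 0.1 m and y of candle_foot in the frame of box above -0.14 m), for 0.05 s.
At the end, for the whole second after the job is handed in: scraper flat in the drawer, within 60 mm of its middle sideways, not touched by the fingers; candle held by the fingers (over 1 N), still (under 30 mm/s), not touching the box, both ends and middle at least 155 mm above the table (47 mm above the box) (all of step 1 and height (world z) of each of candle_tip, candle_foot, candle_center above 0.155 m and linear speed of candle below 0.03 m/s and contact force between the fingers and candle above 1 N and contact force between candle and box below 0.1 N); the arm keeps its last pose, push and grip.
It fails at once if the candle is forced against the box (over 60 N) (contact force between candle and box above 60 N).
It fails at once if one of the other things is moved more than 40 mm (distance of any of tealight, stub, block, dish, tape, pot, pillar from where it was at the start of the episode above 0.04 m).
It also fails if it takes over 54 s, if anything falls off the work surface, if the arm or the gripper's body presses on something with over 40 N, if the wrist force passes 120 N, or if a joint passes its speed limit or range.

## Working session

There is one attempt and no reset: what is moved stays moved. The work goes in short steps, Python scripts to look and compute and a tool call to move; the robot and the scene stay as the last step left them, time stands still between calls to the robot, and variables do not carry over. Pictures are saved under pics/ and viewed, and the job is handed in when it is done.

Besides the shell and the picture viewer there is one more tool, called as name([rows], argument=value, ...), one row to a line, values as JSON. play_rows: Moves the arm, as the interface text tells. Its arguments: {"type":"object","properties":{"commands":{"type":"array"},"claw":{"type":"number"},"force":{"type":"number"}},"required":["commands"]}

```bash
mkdir -p pics
cat > h.py <<'E'
import numpy as np, cv2
from station import sensors, read_camera, bot
from scipy.spatial.transform import Rotation as R
def Rq(q): return R.from_quat([q[1],q[2],q[3],q[0]])
def campose(c,obs=None):
    # returns Rwc (cam->world), origin
    if 'rvec' in c:
        M=cv2.Rodrigues(np.array(c['rvec'],float))[0]; return M.T, -M.T@np.array(c['tvec'],float).ravel()
    T=np.array(c['T_tool_cam']); Rt=Rq(obs['tool_rot']).as_matrix(); p=np.array(obs['eef_pos'])
    return Rt@T[:3,:3], Rt@T[:3,3]+p
def rays(c,uv):
    K=np.array([[c['fx'],0,c['cx']],[0,c['fy'],c['cy']],[0,0,1.]])
    n=cv2.undistortPoints(np.array(uv,float).reshape(-1,1,2),K,np.array(c['distortion'],float)).reshape(-1,2)
    return np.c_[n,np.ones(len(n))]
def onplane(c,uv,z,obs=None):
    Rw,o=campose(c,obs); d=rays(c,uv)@Rw.T
    return o+d*((z-o[2])/d[:,2])[:,None]
def bydepth(c,uv,obs=None):
    Rw,o=campose(c,obs); d=rays(c,uv)
    dep=np.array([c['depth'][int(v),int(u)] for u,v in np.array(uv).reshape(-1,2)])
    return o+(d*dep[:,None])@Rw.T
def cloud(c,obs=None):
    g=np.stack(np.meshgrid(np.arange(640),np.arange(480)),-1).reshape(-1,2)
    Rw,o=campose(c,obs); return (o+(rays(c,g)*c['depth'].reshape(-1,1))@Rw.T).reshape(480,640,3)
E
python3 - <<'E'
from h import *
import pickle
o=sensors.get_obs(); print(o)
for n in ['top','side','wrist']:
    o=sensors.get_obs(); c=read_camera(n); cv2.imwrite(f'pics/{n}0.png',c['frame']); pickle.dump((c,o),open(f'{n}0.pkl','wb'))
    print(n,campose(c,o)[1], campose(c,o)[0][:,2])
E
```

```text
{'t': 0.0, 'q': array([ 1.05190506,  0.47779398,  0.02234543,  1.55646381, -0.0114894 ,
        1.10931912, -0.08308741]), 'joint_vel': array([-0.00059369,  0.00075174,  0.00134615,  0.00105945,  0.00095147,
        0.00173536,  0.00059312]), 'joint_torque': array([-1.10477216e-03, -5.96447682e+01,  1.60811450e+00, -2.81201899e+01,
        1.27167755e-02,  9.31271788e-03, -4.22104080e-06]), 'eef_pos': array([ 0.26944056, -0.61858154,  0.40372443]), 'tool_rot': array([-8.90162181e-04,  9.78976508e-01,  2.03970919e-01, -2.62214144e-04]), 'contact_force': array([-0.25713785, -0.28915616, -0.42306787]), 'torque': array([-0.01694117, -0.00145615, -0.06516128]), 'gripper_width': 1.0010537057665048}
top [0.37784496 0.12528638 1.31361702] [ 0.1455555  -0.02268056 -0.98909008]
side [0.31145656 0.97017597 0.93053154] [ 0.21702033 -0.69365492 -0.68683697]
wrist [ 0.33567123 -0.58942433  0.37274257] [-0.26596545 -0.11399626 -0.95721849]
```

View pics/top0.png

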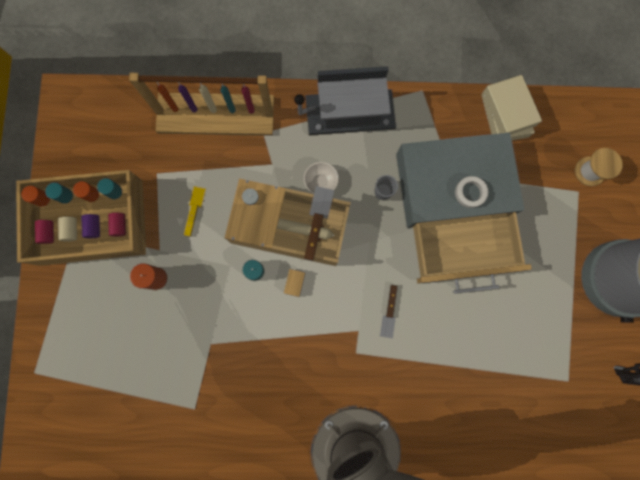

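View pics/side0.png

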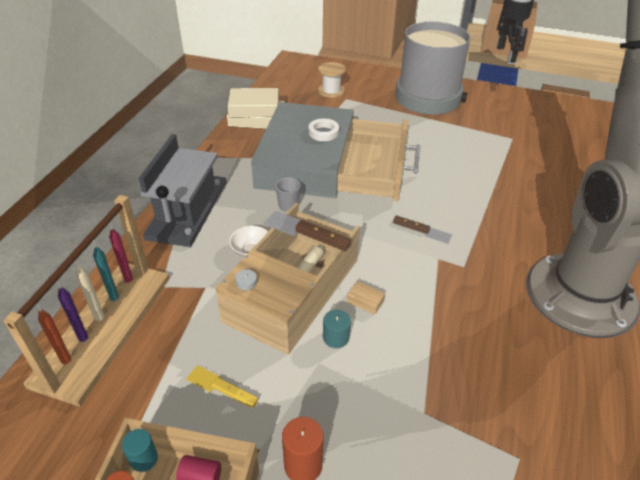

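View pics/wrist0.png

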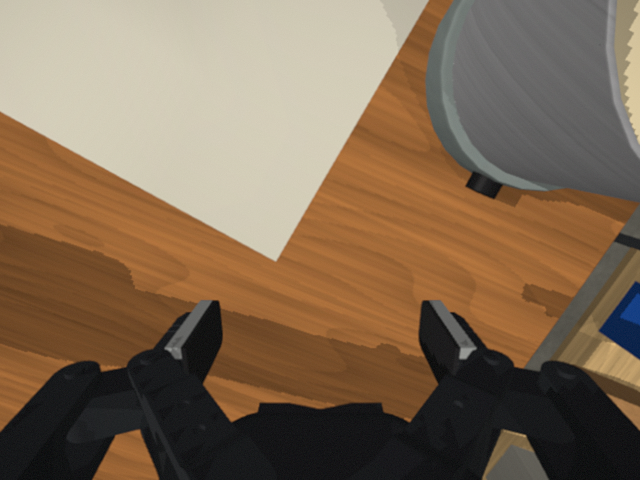

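Top view: world +x is up and +y is left. The box is at (290,222) and the drawer is open at (470,245). There are three scraper-like things: one across the box with handle (315,237) and blade (323,195), a small one on the table at (390,310), and a yellow one at (195,210). The one on the box fits: it isn't yellow and it's the larger of the other two. I'll confirm that in crops and measure.

Run:
```python
from h import *
import pickle
c,o=pickle.load(open('top0.pkl','rb'))
f=c['frame']; a=cv2.resize(f[160:350,210:410],None,fx=4,fy=4,interpolation=cv2.INTER_CUBIC)[:600]; cv2.imwrite('pics/crop1.png',a[:600,:800])
a=cv2.resize(f[120:300,380:560],None,fx=3.3,fy=3.3,interpolation=cv2.INTER_CUBIC); cv2.imwrite('pics/crop2.png',a)
s,_=pickle.load(open('side0.pkl','rb'))
a=cv2.resize(s['frame'][180:360,200:400],None,fx=3.3,fy=3.3,interpolation=cv2.INTER_CUBIC); cv2.imwrite('pics/crop3.png',a)
P=cloud(c); np.set_printoptions(precision=4,suppress=True)
for n,u in dict(handle=(315,237),blade=(323,195),small=(390,295),smallb=(387,328),table=(440,320),cover=(255,215),tape=(472,205),unit=(430,190),drawerfloor=(465,250),candle=(290,230)).items(): print(n,P[u[1],u[0]])
```

```text
handle [0.5654 0.1197 0.1319]
blade [0.682  0.1001 0.114 ]
small [ 0.4226 -0.0933  0.0178]
smallb [ 0.3309 -0.0871  0.0004]
table [ 0.3549 -0.2373  0.0018]
cover [0.6255 0.2796 0.1084]
tape [ 0.663  -0.3011  0.1109]
unit [ 0.7087 -0.1945  0.0868]
drawerfloor [ 0.5517 -0.3056  0.0291]
candle [0.5998 0.1898 0.033 ]
```

View pics/crop1.png

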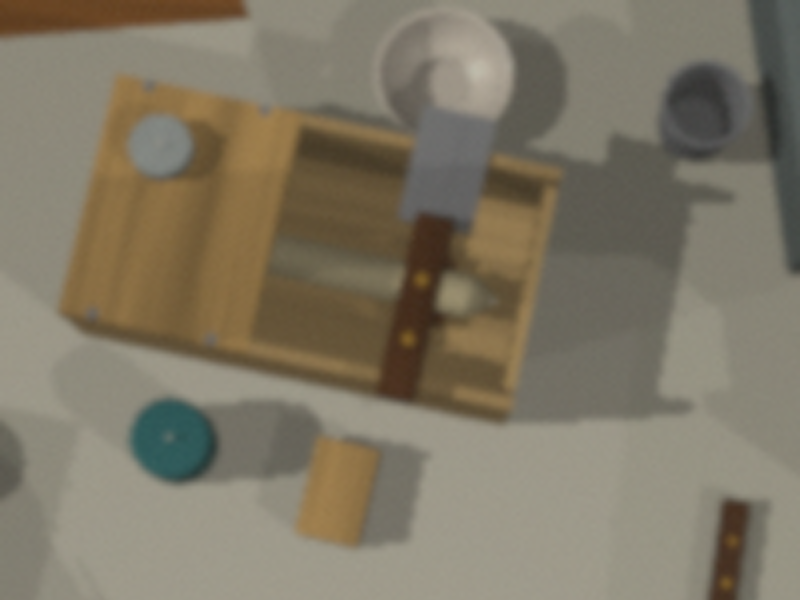

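View pics/crop2.png

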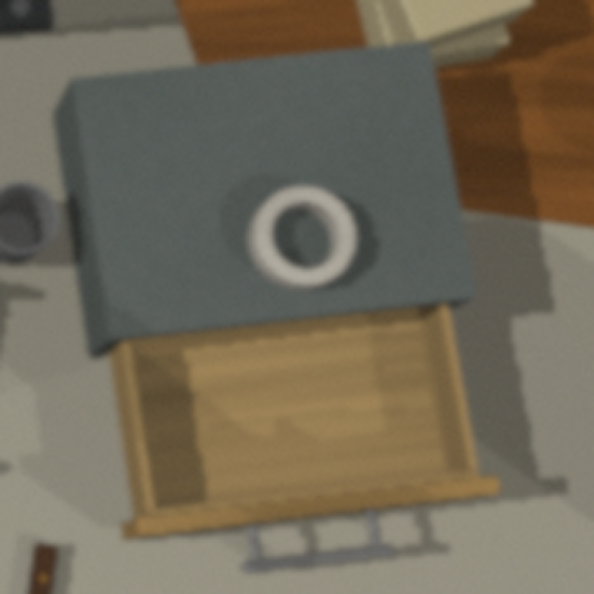

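View pics/crop3.png

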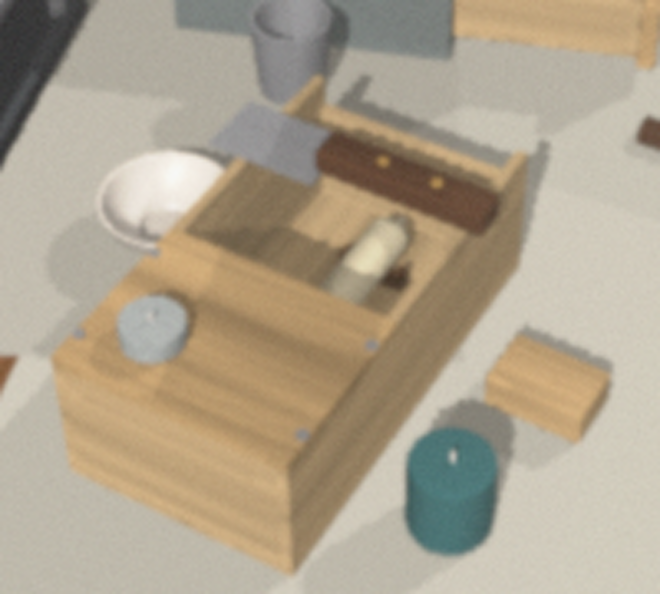

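The crops confirm it: the target scraper has its brown handle from crop (395,390) to (435,220) and a grey blade, and lies across the rim. Next I'll measure the poses of the box, scraper and drawer.

Run:
```python
from h import *
import pickle
np.set_printoptions(precision=4,suppress=True)
c,o=pickle.load(open('top0.pkl','rb'));P=cloud(c)
s,_=pickle.load(open('side0.pkl','rb'));S=cloud(s)
def rect(pts):
    pts=pts[:,:2].astype(np.float32)*1000
    return cv2.minAreaRect(pts)
# box cover corners & rim corners by pixels, crop1 = (u-210)*4
crop=lambda a:np.array(a)/4.+np.array([210,160])-0.375
q=onplane(c,crop([(118,74),(62,312),(563,170),(505,412)]),0.108)
print('box far+y, near+y, far-y(85?), near-y:\n',q)
print('as 85:\n',onplane(c,crop([(563,170),(505,420)]),0.085))
Z=P[...,2]; m=(abs(Z-0.108)<.006)&(P[...,1]>0.02)&(P[...,1]<.4)&(P[...,0]>.48)&(P[...,0]<.78)
hsv=cv2.cvtColor(c['frame'],cv2.COLOR_BGR2HSV); wood=m&(hsv[...,1]>70)&(hsv[...,0]<25)&(hsv[...,2]>90)
wood=cv2.morphologyEx(wood.astype(np.uint8),cv2.MORPH_OPEN,np.ones((2,2)))
print('box rect',rect(P[wood>0]),wood.sum())
# scraper handle
for nm,cc,PP,zt in (('top',c,P,.128),('side',s,S,.128)):
    h=cv2.cvtColor(cc['frame'],cv2.COLOR_BGR2HSV)
    f=cc['frame'].astype(int)
    hm=(f.max(-1)<110)&(f[...,2]>f[...,0]+15)&(PP[...,2]>.114)&(PP[...,2]<.145)&(PP[...,1]>0)&(PP[...,1]<.25)&(PP[...,0]>.45)&(PP[...,0]<.8)
    n,l,st,ce=cv2.connectedComponentsWithStats(hm.astype(np.uint8)); k=1+st[1:,4].argmax()
    v,u=np.nonzero(l==k); w=onplane(cc,np.c_[u,v],zt); print(nm,'handle',rect(w),len(u), 'z',np.median(PP[v,u,2]))
    bm=(h[...,1]<60)&(abs(PP[...,2]-.111)<.008)&(PP[...,1]>0.04)&(PP[...,1]<.2)&(PP[...,0]>.58)&(PP[...,0]<.8)
    n,l,st,ce=cv2.connectedComponentsWithStats(bm.astype(np.uint8)); k=1+st[1:,4].argmax()
    v,u=np.nonzero(l==k); w=onplane(cc,np.c_[u,v],.111); print(nm,'blade',rect(w),len(u))
# drawer: crop2 (u-380)*3.3,(v-120)*3.3
crop=lambda a:np.array(a)/3.3+np.array([380,120])-0.35
print('front top outer edge L,R',onplane(c,crop([(124,532),(498,487)]),.079))
print('front top inner edge L,R',onplane(c,crop([(150,512),(478,474)]),.079))
print('unit front top edge L,R',onplane(c,crop([(97,355),(470,300)]),.09))
print('unit back top',onplane(c,crop([(70,85),(432,45)]),.09))
print('side inner edges top (under unit)',onplane(c,crop([(134,342),(441,308)]),.069))
```

```text
box far+y, near+y, far-y(85?), near-y:
 [[0.7257 0.3256 0.108 ]
 [0.5636 0.3559 0.108 ]
 [0.6653 0.0264 0.108 ]
 [0.5021 0.0638 0.108 ]]
as 85:
 [[0.6708 0.0245 0.085 ]
 [0.4991 0.0626 0.085 ]]
box rect ((555.63134765625, 200.64688110351562), (307.8612060546875, 319.5004577636719), 78.79335021972656) 3046
top handle ((567.1201171875, 123.31202697753906), (25.971500396728516, 124.63604736328125), 78.17192840576172) 467 z 0.12796421517488898
top blade ((664.407470703125, 103.44557189941406), (50.380741119384766, 79.06405639648438), 78.36417388916016) 513
side handle ((566.6006469726562, 131.05020141601562), (38.07954788208008, 128.67105102539062), 77.82408905029297) 661 z 0.12729257670301053
side blade ((663.9178466796875, 103.94671630859375), (54.2778434753418, 79.90139770507812), 77.72982025146484) 516
front top outer edge L,R [[ 0.4592 -0.1567  0.079 ]
 [ 0.5006 -0.4675  0.079 ]]
front top inner edge L,R [[ 0.4758 -0.1783  0.079 ]
 [ 0.5111 -0.4513  0.079 ]]
unit front top edge L,R [[ 0.6031 -0.1344  0.09  ]
 [ 0.6551 -0.4469  0.09  ]]
unit back top [[ 0.8336 -0.1149  0.09  ]
 [ 0.8766 -0.4255  0.09  ]]
side inner edges top (under unit) [[ 0.6186 -0.1701  0.069 ]
 [ 0.6524 -0.4315  0.069 ]]
```

The handle measures 26 x 125 mm and the blade 50 x 79 mm, with the handle top at 0.128, all matching the given sizes. The scraper centre is about (0.604, 0.116) at yaw -11.6°. The box centre is about (0.615, 0.192) with its y axis at 78.4°. The drawer bay is about (0.565, -0.305) with drawer y at 97.6°. Next I turn the tool so that its x points at 168.4°.

play_rows([
  [0, 0, 0, -8.52],
  [0, 0, 0, -8.52],
  [0, 0, 0, -8.52],
  [0, 0, 0, -8.52],
  [0, 0, 0, -8.52],
  [0, 0, 0, -8.52],
  [0, 0, 0, -8.52],
  [0, 0, 0, -8.52],
  [0, 0, 0, -8.52],
  [0, 0, 0, -8.52],
  [0, 0, 0, -8.52],
  [0, 0, 0, -8.52],
  [0, 0, 0, -8.52],
  [0, 0, 0, -8.52],
  [0, 0, 0, -8.52],
  [0, 0, 0, -8.52],
  [0, 0, 0, -8.52],
], claw=0.06, force=40)

```text
t: 1.85
eef_pos: [0.2694, -0.6188, 0.4043]
tool_rot: [-0.0, 0.098, 0.995, 0.0]
contact_force: [0.1, 0.3, -1.2]
gripper_width: 0.699
```

```bash
cat >> h.py <<'E'
def go(tgt,yaw=None):
    o=sensors.get_obs(); Rt=Rq(o['tool_rot']); p=np.array(o['eef_pos'])
    m=Rt.as_matrix(); y=np.degrees(np.arctan2(m[1,0],m[0,0]))
    print('t',round(o['t'],2),'pos',p.round(4),'yaw',y.round(2),'q7',o['q'][6].round(2),'tilt z',m[:,2].round(4))
    print('shift tool mm',(1000*Rt.inv().apply(np.array(tgt)-p)).round(1), 'turn',None if yaw is None else round(-((yaw-y+180)%360-180),2))
E
python3 -c "
from h import *
go([0.602,0.116,0.39],168.4)"
```

```text
t 1.85 pos [ 0.2694 -0.6188  0.4043] yaw 168.72 q7 2.23 tilt z [-4.e-04  7.e-04 -1.e+00]
shift tool mm [-182.5  785.7   14.6] turn 0.32
```

play_rows([
  [-0.009, 0.039, 0, 0.3],
  [-0.009, 0.039, 0, 0],
  [-0.009, 0.039, 0, 0],
  [-0.009, 0.039, 0, 0],
  [-0.009, 0.039, 0, 0],
  [-0.009, 0.039, 0, 0],
  [-0.009, 0.039, 0, 0],
  [-0.009, 0.039, 0, 0],
  [-0.009, 0.039, 0, 0],
  [-0.009, 0.039, 0, 0],
  [-0.009, 0.039, 0, 0],
  [-0.009, 0.039, 0, 0],
  [-0.009, 0.039, 0, 0],
  [-0.009, 0.039, 0, 0],
  [-0.009, 0.039, 0, 0],
  [-0.009, 0.039, 0, 0],
  [-0.009, 0.039, 0, 0],
  [-0.009, 0.039, 0, 0],
  [-0.009, 0.039, 0, 0],
  [-0.009, 0.039, 0, 0],
])

```text
t: 3.85
eef_pos: [0.6072, 0.1085, 0.4044]
tool_rot: [-0.0, 0.104, 0.995, -0.0]
contact_force: [0.0, -0.4, 0.6]
gripper_width: 0.702
```

```bash
python3 -c "
from h import *
go([0.602,0.116,0.284],168.4)
o=sensors.get_obs();c=read_camera('wrist');cv2.imwrite('pics/w1.png',c['frame'])
import pickle;pickle.dump((c,o),open('w1.pkl','wb'))
"
```

```text
t 3.85 pos [0.6072 0.1085 0.4044] yaw 168.05 q7 0.78 tilt z [-5.e-04 -5.e-04 -1.e+00]
shift tool mm [  6.6   6.4 120.4] turn -0.35
```

View pics/w1.png

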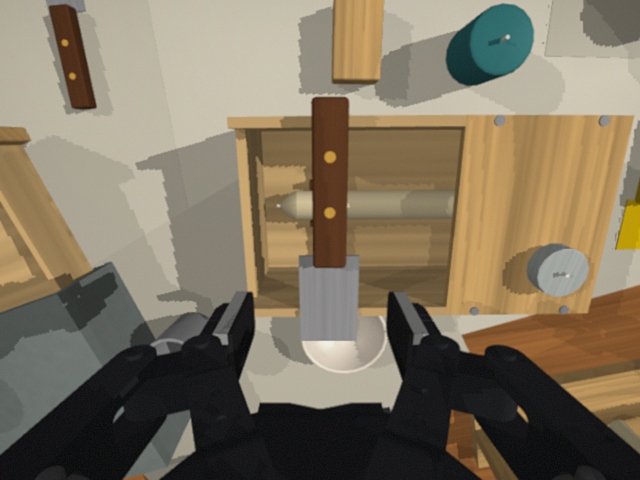

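The wrist view shows the scraper (handle (330,180), blade (328,300)) over the opening, with the candle below it at (375,205) and its wick at (280,205). I'll refine the positions from this view.

Run:
```python
from h import *
import pickle
np.set_printoptions(precision=4,suppress=True)
c,o=pickle.load(open('w1.pkl','rb'))
f=c['frame'].astype(int)
P=cloud(c,o)
hm=(f.max(-1)<130)&(f[...,2]>f[...,0]+20)&(P[...,2]>.118)&(P[...,2]<.14)
hm[:90]=0;hm[280:]=0;hm[:,:290]=0;hm[:,370:]=0
n,l,st,ce=cv2.connectedComponentsWithStats(hm.astype(np.uint8)); k=1+st[1:,4].argmax()
v,u=np.nonzero(l==k); w=onplane(c,np.c_[u,v],.128,o); print(cv2.minAreaRect((w[:,:2]*1000).astype(np.float32)),np.median(P[v,u,2]))
r=onplane(c,[(300,340),(356,342),(302,257),(359,257)],.111,o); print('blade corners',r, 'mid end',r[:2].mean(0))
print('box opening: +y inner edge cover',onplane(c,[(465,128),(447,305)],.108,o))
print('end wall inner',onplane(c,[(247,128),(257,307)],.085,o))
print('end wall outer',onplane(c,[(229,118),(247,314)],.085,o))
print('side near outer/inner',onplane(c,[(400,115),(400,128)],.108,o),'far inner/outer',onplane(c,[(400,305),(400,315)],.108,o))
print('candle edges z.027',onplane(c,[(400,192),(400,218),(278,205),(440,193),(440,217)],.027,o))
```

```text
((567.7044677734375, 123.15965270996094), (25.664356231689453, 122.38256072998047), 78.15401458740234) 0.12758711278917
blade corners [[0.6968 0.0703 0.111 ]
 [0.7092 0.1187 0.111 ]
 [0.6208 0.0895 0.111 ]
 [0.6305 0.1353 0.111 ]] mid end [0.703  0.0945 0.111 ]
box opening: +y inner edge cover [[0.5475 0.2312 0.108 ]
 [0.6914 0.2029 0.108 ]]
end wall inner [[0.5121 0.0672 0.085 ]
 [0.6695 0.0332 0.085 ]]
end wall outer [[0.5016 0.055  0.085 ]
 [0.6747 0.0219 0.085 ]]
side near outer/inner [[0.5285 0.1847 0.108 ]
 [0.5376 0.1834 0.108 ]] far inner/outer [[0.6827 0.1627 0.108 ]
 [0.6924 0.1613 0.108 ]]
candle edges z.027 [[0.6008 0.1928 0.027 ]
 [0.6279 0.1889 0.027 ]
 [0.5879 0.067  0.027 ]
 [0.6103 0.233  0.027 ]
 [0.6355 0.2302 0.027 ]]
```

Both views agree: scraper centre (0.604, 0.116), box centre (0.6145, 0.192). I'll descend and close the jaws.

play_rows([
  [0.0033, 0.0032, 0.02, -0.35],
  [0.0033, 0.0032, 0.02, 0],
  [0, 0, 0.02, 0],
  [0, 0, 0.02, 0],
  [0, 0, 0.02, 0],
  [0, 0, 0.01, 0],
  [0, 0, 0.01, 0],
  [0, 0, 0, 0],
  [0, 0, 0, 0],
])

```text
t: 4.8
eef_pos: [0.6017, 0.1149, 0.2852]
tool_rot: [0.0, 0.101, 0.995, 0.0]
contact_force: [0.1, -0.6, -1.1]
gripper_width: 0.702
```

```bash
python3 -c "
from h import *
go([0.602,0.116,0.284],168.4)
c=read_camera('side');cv2.imwrite('pics/s1.png',c['frame'])
"
```

```text
t 4.8 pos [0.6017 0.1149 0.2852] yaw 168.42 q7 0.68 tilt z [ 6.e-04  2.e-04 -1.e+00]
shift tool mm [-0.1  1.1  1.2] turn 0.02
```

View pics/s1.png

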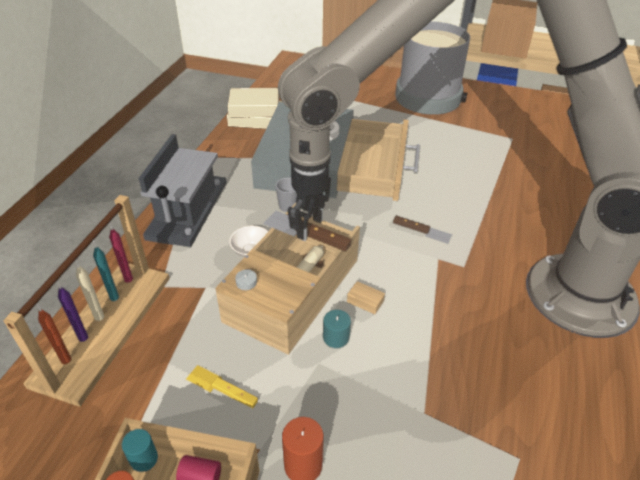

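The fingers straddle the handle at (310,230). Closing.

play_rows([
  [0, 0.001, 0.001, 0],
  [0, 0, 0, 0],
  [0, 0, 0, 0],
  [0, 0, 0, 0],
  [0, 0, 0, 0],
  [0, 0, 0, 0],
], claw=0.01, force=60)

```text
t: 5.45
eef_pos: [0.6019, 0.116, 0.2845]
tool_rot: [0.001, 0.101, 0.995, 0.0]
contact_force: [-0.3, -0.4, 5.8]
gripper_width: 0.287
```

play_rows([
  [0, 0, -0.01, 0],
  [0, 0, -0.02, 0],
  [0, 0, -0.03, 0],
  [0, 0, -0.03, 0],
  [0, 0, -0.03, 0],
  [0, 0, 0, 0],
])

```text
t: 6.05
eef_pos: [0.6025, 0.1167, 0.4085]
tool_rot: [0.003, 0.101, 0.995, 0.001]
contact_force: [0.3, 0.4, -0.1]
gripper_width: 0.29
```

```bash
python3 -c "
from h import *
go([0.565,-0.305,0.40],97.6)
c=read_camera('side');cv2.imwrite('pics/s2.png',c['frame'][100:340,200:520])
c=read_camera('wrist');cv2.imwrite('pics/w2.png',c['frame'])
"
```

```text
t 6.05 pos [0.6025 0.1167 0.4085] yaw 168.42 q7 0.77 tilt z [ 0.007   0.0017 -1.    ]
shift tool mm [ -47.8 -420.7    7.5] turn 70.82
```

View pics/s2.png

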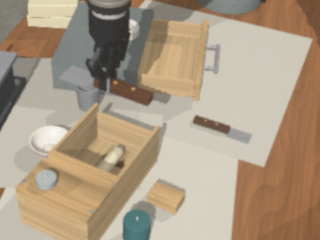

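View pics/w2.png

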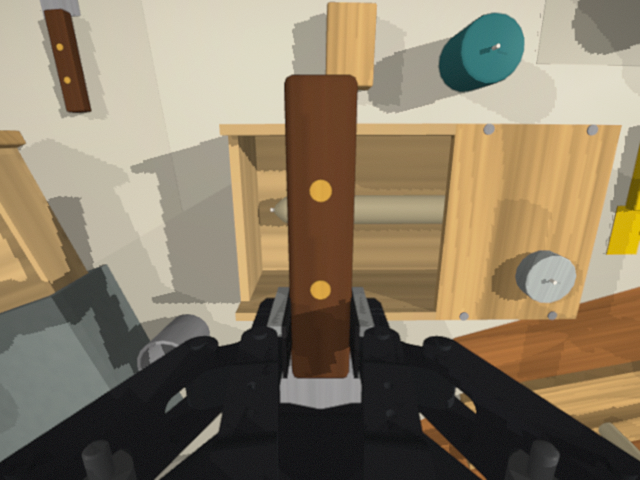

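The scraper is gripped straight and lifted clear. I'll carry it over the drawer.

play_rows([
  [-0.004, -0.035, 0, 0],
  [-0.004, -0.035, 0, 0],
  [-0.004, -0.035, 0, 0],
  [-0.004, -0.035, 0, 0],
  [-0.004, -0.035, 0, 0],
  [-0.004, -0.035, 0, 0],
  [-0.004, -0.035, 0, 0],
  [-0.004, -0.035, 0, 0],
  [-0.004, -0.035, 0, 0],
  [-0.004, -0.035, 0, 0],
  [-0.004, -0.035, 0, 0],
  [-0.004, -0.035, 0, 0],
])

```text
t: 7.35
eef_pos: [0.5635, -0.3067, 0.4018]
tool_rot: [-0.002, 0.101, 0.995, 0.001]
contact_force: [0.3, 0.3, -1.7]
gripper_width: 0.289
```

play_rows([
  [0, 0, 0, 7.87],
  [0, 0, 0, 7.87],
  [0, 0, 0, 7.87],
  [0, 0, 0, 7.87],
  [0, 0, 0, 7.87],
  [0, 0, 0, 7.87],
  [0, 0, 0, 7.87],
  [0, 0, 0, 7.87],
  [0, 0, 0, 7.87],
  [0, 0, 0, 0],
])

```text
t: 8.35
eef_pos: [0.564, -0.3051, 0.402]
tool_rot: [-0.001, 0.659, 0.752, -0.001]
contact_force: [0.7, -0.1, -1.7]
gripper_width: 0.288
```

```bash
python3 -c "
from h import *
import pickle
go([0.565,-0.305,0.40],97.6)
o=sensors.get_obs();c=read_camera('wrist');cv2.imwrite('pics/w3.png',c['frame']);pickle.dump((c,o),open('w3.pkl','wb'))
c=read_camera('top');cv2.imwrite('pics/t3.png',c['frame'][100:340,300:620])
"
```

```text
t 8.35 pos [ 0.564  -0.3051  0.402 ] yaw 97.54 q7 0.36 tilt z [-2.9e-03  9.0e-04 -1.0e+00]
shift tool mm [-0.  1.  2.] turn -0.06
```

View pics/w3.png

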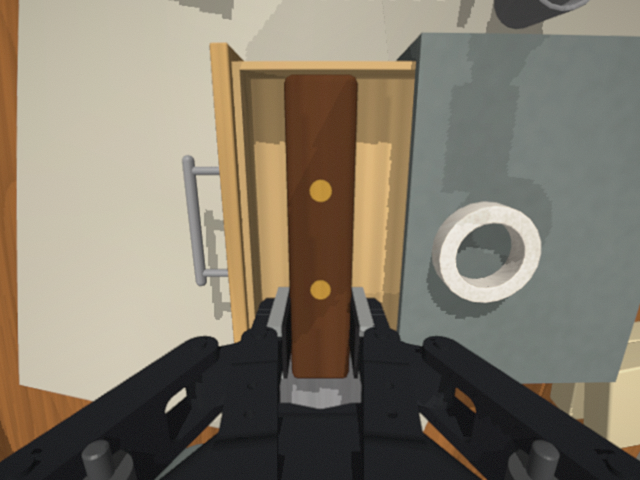

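View pics/t3.png

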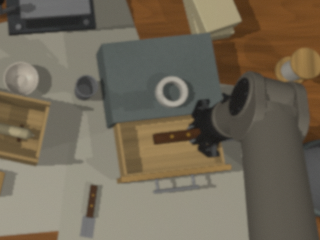

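Run:
```python
from h import *
import pickle
np.set_printoptions(precision=4,suppress=True)
c,o=pickle.load(open('w3.pkl','rb'))
print('front inner top edge',onplane(c,[(239,70),(247,300)],.079,o))
print('front outer top edge',onplane(c,[(211,45),(237,345)],.079,o))
print('unit front edge top',onplane(c,[(422,35),(400,370)],.09,o))
print('left side inner top',onplane(c,[(250,74),(405,74)],.069,o))
print('depths',bydepth(c,[(270,130),(375,250),(260,270),(320,66),(500,350)],o))
```

```text
front inner top edge [[ 0.4818 -0.1878  0.079 ]
 [ 0.502  -0.3861  0.079 ]]
front outer top edge [[ 0.4589 -0.1727  0.079 ]
 [ 0.4953 -0.437   0.079 ]]
unit front edge top [[ 0.617  -0.148   0.09  ]
 [ 0.6583 -0.4366  0.09  ]]
left side inner top [[ 0.4885 -0.1881  0.069 ]
 [ 0.614  -0.1716  0.069 ]]
depths [[ 0.5017 -0.2292  0.0212]
 [ 0.6259 -0.3379  0.0222]
 [ 0.5045 -0.3759  0.0261]
 [ 0.5444 -0.1747  0.0682]
 [ 0.7503 -0.4021  0.0897]]
```

The drawer is still where it was: front inner face at x≈0.493, unit edge at x≈0.637, left wall at y≈-0.18. The bay is at about (0.565, -0.309). Lowering.

play_rows([
  [-0.002, 0.001, 0.025, -0.2],
  [0, 0, 0.025, 0],
  [0, 0, 0.025, 0],
  [0, 0, 0.025, 0],
  [0, 0, 0.025, 0],
  [0, 0, 0.025, 0],
  [0, 0, 0.02, 0],
  [0, 0, 0.015, 0],
  [0, 0, 0.008, 0],
  [0, 0, 0.006, 0],
  [0, 0, 0, 0],
])

```text
t: 9.55
eef_pos: [0.5657, -0.3071, 0.2044]
tool_rot: [-0.0, 0.657, 0.754, -0.0]
contact_force: [0.3, 0.7, -0.6]
gripper_width: 0.288
```

```bash
python3 -c "
from h import *
import pickle
go([0.565,-0.307,0.2],97.8)
print(sensors.get_obs()['contact_force'])
o=sensors.get_obs();c=read_camera('wrist');cv2.imwrite('pics/w4.png',c['frame']);pickle.dump((c,o),open('w4.pkl','wb'))
"
```

```text
t 9.55 pos [ 0.5657 -0.3071  0.2044] yaw 97.83 q7 0.27 tilt z [-3.e-04  2.e-04 -1.e+00]
shift tool mm [ 0.2 -0.7  4.4] turn 0.03
[ 0.285548    0.67921696 -0.63913818]
```

View pics/w4.png

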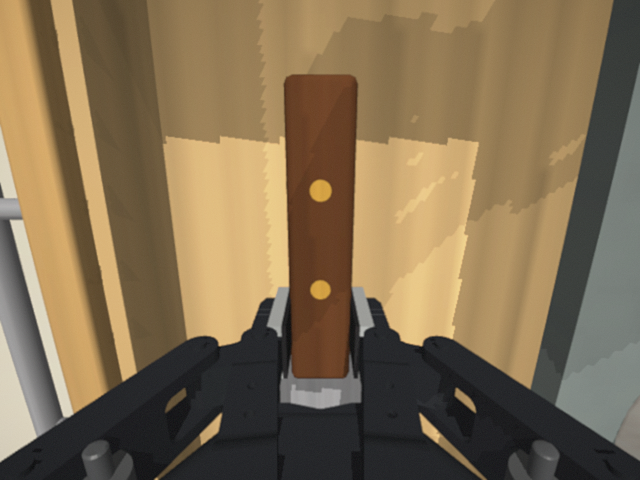

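The scraper is centred between the front on the left and the unit on the right, just above the floor. I'll lower the last few mm in small steps and watch the force.

play_rows([
  [0, 0, 0.0015, 0],
  [0, 0, 0.0015, 0],
  [0, 0, 0, 0],
])

```text
t: 9.9
eef_pos: [0.5658, -0.3072, 0.202]
tool_rot: [0.0, 0.657, 0.754, 0.0]
contact_force: [-0.2, -0.4, -2.0]
gripper_width: 0.283
```

play_rows([
  [0, 0, 0.0015, 0],
  [0, 0, 0.001, 0],
  [0, 0, 0, 0],
])

```text
t: 10.2
eef_pos: [0.5656, -0.3071, 0.199]
tool_rot: [-0.0, 0.657, 0.754, -0.0]
contact_force: [-0.5, -0.1, -1.2]
gripper_width: 0.289
```

play_rows([
  [0, 0, 0, 0],
  [0, 0, 0, 0],
  [0, 0, 0, 0],
  [0, 0, 0, 0],
], claw=0.05)

```text
t: 10.6
eef_pos: [0.5658, -0.3072, 0.1993]
tool_rot: [0.0, 0.657, 0.754, 0.0]
contact_force: [0.6, -0.5, -0.5]
gripper_width: 0.586
```

```bash
python3 -c "
from h import *
import pickle
go([0.565,-0.307,0.4],97.8)
o=sensors.get_obs();c=read_camera('wrist');cv2.imwrite('pics/w5.png',c['frame']);pickle.dump((c,o),open('w5.pkl','wb'))
"
```

```text
t 10.6 pos [ 0.5658 -0.3072  0.1993] yaw 97.8 q7 0.27 tilt z [ 3.e-04 -1.e-04 -1.e+00]
shift tool mm [   0.3   -0.7 -200.7] turn -0.0
```

View pics/w5.png

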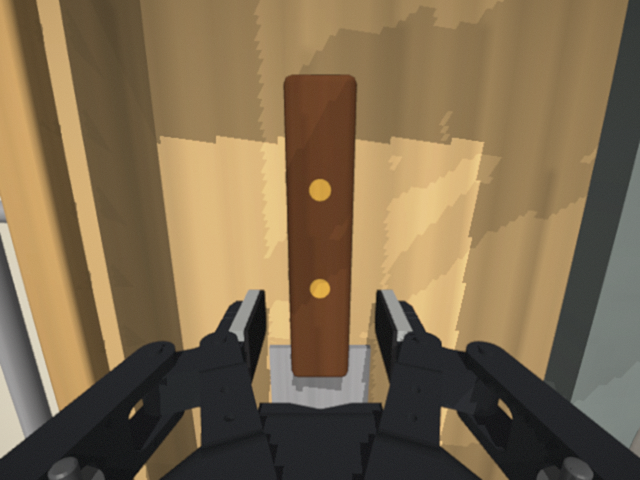

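The scraper is let go and lies flat, with the fingers clear on both sides. Lifting away.

play_rows([
  [0, 0, -0.01, 0],
  [0, 0, -0.02, 0],
  [0, 0, -0.03, 0],
  [0, 0, -0.035, 0],
  [0, 0, -0.035, 0],
  [0, 0, -0.035, 0],
  [0, 0, -0.035, 0],
  [0, 0, 0, 0],
])

```text
t: 11.45
eef_pos: [0.5671, -0.3072, 0.406]
tool_rot: [0.005, 0.657, 0.754, 0.001]
contact_force: [0.1, -1.1, 0.1]
gripper_width: 0.589
```

Run:
```python
from h import *
import pickle
np.set_printoptions(precision=4,suppress=True)
go([0.6012,0.1273,0.36],78.4)
o=sensors.get_obs();c=read_camera('wrist');cv2.imwrite('pics/w6.png',c['frame']);pickle.dump((c,o),open('w6.pkl','wb'))
P=cloud(c,o);f=c['frame'].astype(int)
hm=(f.max(-1)<130)&(f[...,2]>f[...,0]+20)&(abs(P[...,2]-.043)<.01)
n,l,st,ce=cv2.connectedComponentsWithStats(hm.astype(np.uint8)); k=1+st[1:,4].argmax()
v,u=np.nonzero(l==k); print(cv2.minAreaRect((onplane(c,np.c_[u,v],.043,o)[:,:2]*1000).astype(np.float32)),np.percentile(P[v,u,2],[5,50,95]))
```

```text
t 11.45 pos [ 0.5671 -0.3072  0.406 ] yaw 97.79 q7 0.36 tilt z [ 0.0093 -0.0044 -0.9999]
shift tool mm [426.1  92.3  44.4] turn 19.39
((559.72802734375, -273.7147216796875), (25.408315658569336, 122.25733947753906), 7.536468505859375) [0.0399 0.0415 0.0428]
```

View pics/w6.png

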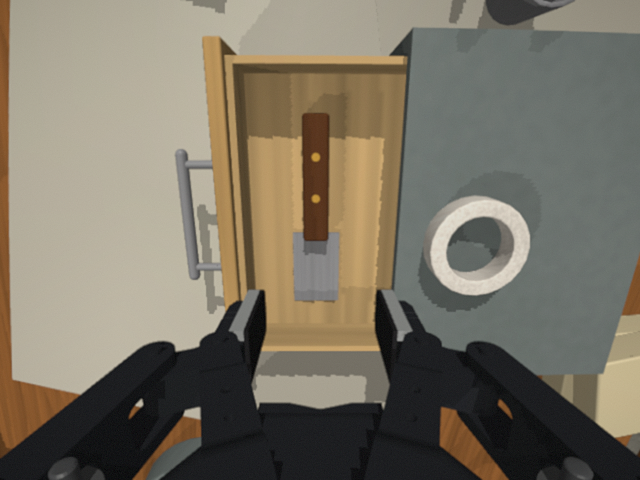

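The scraper lies flat with its centre at about (0.565, -0.311), on the bay. Next is the candle.

play_rows([
  [0, 0, 0, 6.46],
  [0, 0, 0, 6.46],
  [0, 0, 0, 6.46],
  [0.036, -0.0045, 0, 0],
  [0.036, -0.0045, 0, 0],
  [0.036, -0.0045, 0, 0],
  [0.036, -0.0045, 0, 0],
  [0.036, -0.0045, 0, 0],
  [0.036, -0.0045, 0, 0],
  [0.036, -0.0045, 0, 0],
  [0.036, -0.0045, 0, 0],
  [0.036, -0.0045, 0, 0],
  [0.036, -0.0045, 0, 0],
  [0.036, -0.0045, 0, 0],
  [0.036, -0.0045, 0, 0],
  [0, 0, 0, 0],
])

```text
t: 13.1
eef_pos: [0.5982, 0.1334, 0.3987]
tool_rot: [-0.002, 0.772, 0.636, 0.001]
contact_force: [-0.9, 1.2, -0.2]
gripper_width: 0.584
```

Run:
```python
from h import *
import pickle
go([0.6012,0.1273,0.187],78.4)
o=sensors.get_obs();c=read_camera('wrist');cv2.imwrite('pics/w7.png',c['frame']);pickle.dump((c,o),open('w7.pkl','wb'))
c=read_camera('top');cv2.imwrite('pics/t7.png',c['frame'][100:340,200:520])
```

```text
t 13.1 pos [0.5982 0.1334 0.3987] yaw 78.92 q7 -0.7 tilt z [-0.0014  0.0038 -1.    ]
shift tool mm [ -6.1   4.5 211.7] turn 0.52
```

View pics/w7.png

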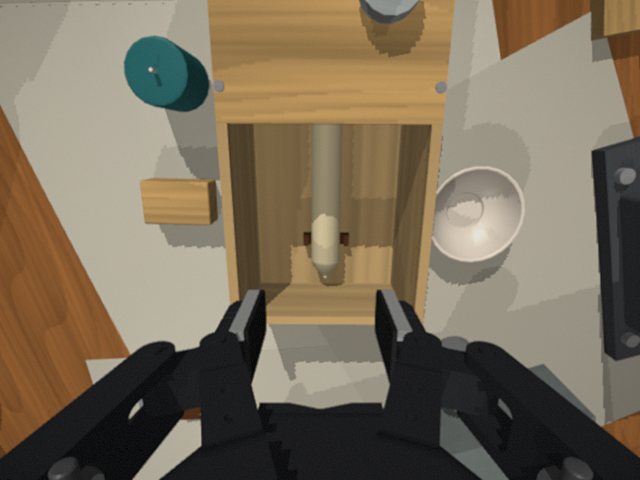

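View pics/t7.png

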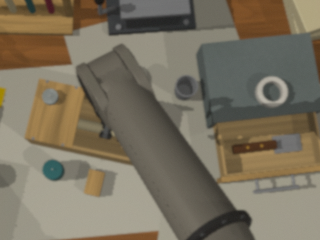

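Run:
```python
from h import *
import pickle
np.set_printoptions(precision=4,suppress=True)
c,o=pickle.load(open('w7.pkl','rb'))
e=onplane(c,[(313,150),(341,150),(312,220),(339,220)],.027,o); print(e); 
m=(e[[0,2]]+e[[1,3]])/2; print('axis pts',m,'dir',np.degrees(np.arctan2(*(m[0]-m[1])[1::-1])))
tip=onplane(c,[(325,276)],.027,o)[0]; print('tip',tip)
print('rest',onplane(c,[(308,239),(345,239)],.018,o))
Y=np.array([np.cos(np.radians(78.4)),np.sin(np.radians(78.4))]); B=np.array([.6145,.192])
for p in (m[0],m[1],tip,onplane(c,[(326,239)],.018,o)[0]): d=p[:2]-B; print('box xy', d@[Y[1],-Y[0]], d@Y)
print('opening +y edge',[(p[:2]-B)@Y for p in onplane(c,[(230,123),(434,125)],.108,o)],'end inner',[(p[:2]-B)@Y for p in onplane(c,[(247,284),(388,284)],.085,o)])
print('sides inner x',[(p[:2]-B)@[Y[1],-Y[0]] for p in onplane(c,[(229,150),(433,150)],.108,o)])
```

```text
[[0.6019 0.1988 0.027 ]
 [0.6287 0.1935 0.027 ]
 [0.587  0.1305 0.027 ]
 [0.6143 0.1251 0.027 ]]
axis pts [[0.6153 0.1962 0.027 ]
 [0.6007 0.1278 0.027 ]] dir 77.92611377669022
tip [0.5884 0.0668 0.027 ]
rest [[0.5779 0.1088 0.018 ]
 [0.6171 0.1011 0.018 ]]
box xy -6.143036172453112e-05 0.0042314942316734
box xy -0.000639776803704892 -0.06569257823093227
box xy -0.0003865432758624712 -0.12792339609656872
box xy 0.0003125657719220799 -0.08871682083833995
opening +y edge [np.float64(0.024823931456560606), np.float64(0.024730408621108212)] end inner [np.float64(-0.11252153255725207), np.float64(-0.11135353775758568)]
sides inner x [np.float64(-0.07449737302567767), np.float64(0.07742653323737667)]
```

The candle axis is on the box midline, the wick is at box y = -128 and the rest at -89, all as specified. Descending to grip at box y = -66, between the rest and the cover.

play_rows([
  [-0.003, 0.0022, 0.025, 0.5],
  [-0.003, 0.0022, 0.025, 0],
  [0, 0, 0.025, 0],
  [0, 0, 0.025, 0],
  [0, 0, 0.02, 0],
  [0, 0, 0.015, 0],
  [0, 0, 0.01, 0],
  [0, 0, 0, 0],
  [0, 0, 0, 0],
])

```text
t: 14.1
eef_pos: [0.6029, 0.12, 0.2547]
tool_rot: [0.0, 0.778, 0.629, 0.0]
contact_force: [0.4, -0.6, -0.5]
gripper_width: 0.587
```

Run:
```python
from h import *
go([0.6012,0.1273,0.187],78.4)
```

```text
t 14.1 pos [0.6029 0.12   0.2547] yaw 77.9 q7 -0.78 tilt z [ 7.e-04  1.e-04 -1.e+00]
shift tool mm [ 6.8 -3.3 67.7] turn -0.5
```

play_rows([
  [0.0068, -0.0033, 0, -0.5],
  [0, 0, 0.02, 0],
  [0, 0, 0.02, 0],
  [0, 0, 0.015, 0],
  [0, 0, 0.012, 0],
  [0, 0, 0, 0],
  [0, 0, 0, 0],
])

```text
t: 14.8
eef_pos: [0.601, 0.1277, 0.1875]
tool_rot: [0.0, 0.775, 0.632, 0.0]
contact_force: [0.5, 1.4, 0.6]
gripper_width: 0.59
```

Run:
```python
from h import *
go([0.6012,0.1273,0.187],78.4)
print(sensors.get_obs()['contact_force'])
c=read_camera('side');cv2.imwrite('pics/s8.png',cv2.resize(c['frame'][160:360,200:420],None,fx=3,fy=3))
c=read_camera('wrist');cv2.imwrite('pics/w8.png',c['frame'])
```

```text
t 14.8 pos [0.601  0.1277 0.1875] yaw 78.43 q7 -0.83 tilt z [ 4.e-04  2.e-04 -1.e+00]
shift tool mm [-0.4  0.2  0.5] turn 0.03
[0.54574396 1.38431034 0.60558579]
```

View pics/s8.png

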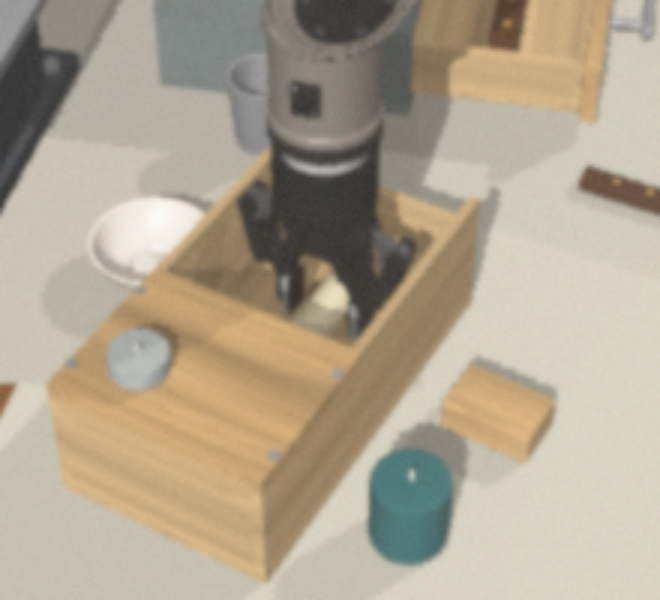

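View pics/w8.png

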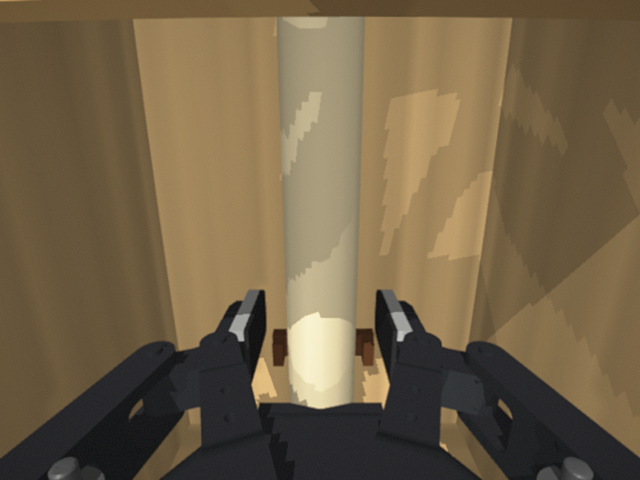

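The fingers straddle the candle short of the rest's lips. I'll close with a light 20 N so the candle can pivot in the pads, then lift a little.

play_rows([
  [0, 0, 0, 0],
  [0, 0, 0, 0],
  [0, 0, 0, 0],
  [0, 0, 0, 0],
  [0, 0, 0, 0],
  [0, 0, 0, 0],
], claw=0.01, force=20)

```text
t: 15.5
eef_pos: [0.6011, 0.1276, 0.188]
tool_rot: [0.0, 0.775, 0.632, 0.0]
contact_force: [-1.4, -1.0, 7.0]
gripper_width: 0.341
```

play_rows([
  [0, 0, -0.005, 0],
  [0, 0, -0.005, 0],
  [0, 0, -0.005, 0],
  [0, 0, -0.005, 0],
  [0, 0, -0.005, 0],
  [0, 0, -0.005, 0],
  [0, 0, 0, 0],
])

```text
t: 16.2
eef_pos: [0.6012, 0.1276, 0.2181]
tool_rot: [0.0, 0.775, 0.632, 0.001]
contact_force: [-0.7, -0.2, -1.1]
gripper_width: 0.343
```

Run:
```python
from h import *
import pickle
np.set_printoptions(precision=4,suppress=True)
go([0.6012,0.1273,0.187],78.4)
o=sensors.get_obs();c=read_camera('wrist');cv2.imwrite('pics/w9.png',c['frame']);pickle.dump((c,o),open('w9.pkl','wb'))
print(o['contact_force'],o['torque'])
print(bydepth(c,[(320,30),(320,60),(320,150),(320,250),(320,320)],o))
c=read_camera('side');cv2.imwrite('pics/s9.png',cv2.resize(c['frame'][160:360,200:420],None,fx=3,fy=3))
```

```text
t 16.2 pos [0.6012 0.1276 0.2181] yaw 78.41 q7 -0.81 tilt z [ 0.0014  0.0003 -1.    ]
shift tool mm [-0.3  0.1 31.1] turn 0.01
[-0.6893 -0.224  -1.137 ] [-0.0621  0.0152  0.0372]
[[0.6191 0.2209 0.1084]
 [0.6183 0.2169 0.1008]
 [0.6141 0.1964 0.0707]
 [0.6071 0.1623 0.0714]
 [0.6014 0.1348 0.0719]]
```

View pics/w9.png

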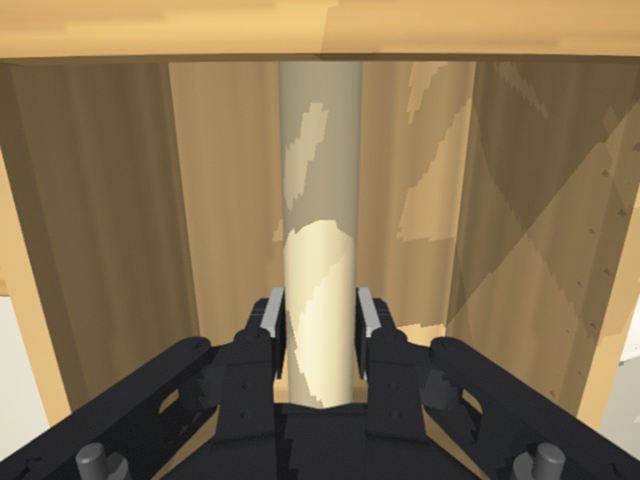

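View pics/s9.png

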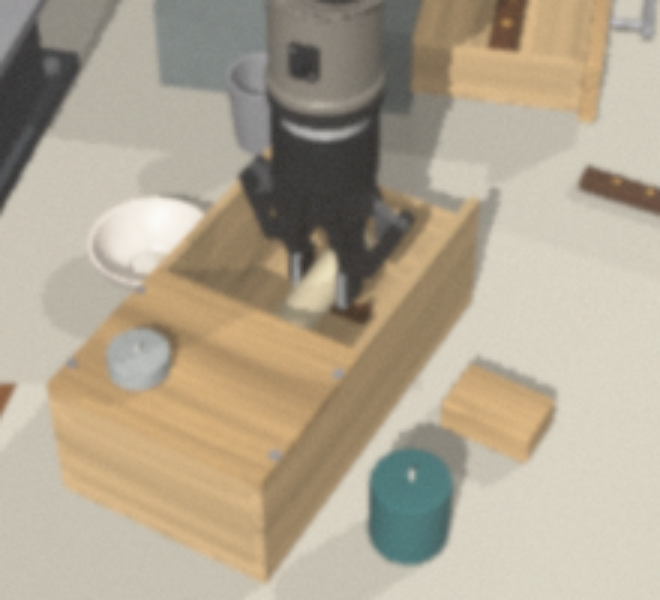

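The light grip lifts the candle level, with its top at z≈0.0715 all along, so it doesn't swing by itself. The cover edge will tip it once the foot part meets the cover. I'll raise it slowly and watch the force.

play_rows([
  [0, 0, -0.006, 0],
  [0, 0, -0.006, 0],
  [0, 0, -0.006, 0],
  [0, 0, -0.004, 0],
  [0, 0, -0.003, 0],
  [0, 0, -0.003, 0],
  [0, 0, -0.003, 0],
  [0, 0, -0.003, 0],
  [0, 0, 0, 0],
])

```text
t: 17.2
eef_pos: [0.6009, 0.1274, 0.2515]
tool_rot: [0.0, 0.775, 0.632, 0.0]
contact_force: [-0.0, -0.1, -2.1]
gripper_width: 0.34
```

play_rows([
  [0, 0, -0.003, 0],
  [0, 0, -0.003, 0],
  [0, 0, -0.003, 0],
  [0, 0, 0, 0],
])

```text
t: 17.6
eef_pos: [0.6009, 0.1276, 0.2607]
tool_rot: [0.0, 0.775, 0.632, 0.0]
contact_force: [-0.1, -0.2, -1.9]
gripper_width: 0.341
```

```bash
cat > ang.py <<'E'
from h import *
import sys,pickle
np.set_printoptions(precision=4,suppress=True)
go([0.6012,0.1273,0.187],78.4)
n=sys.argv[1]
o=sensors.get_obs();c=read_camera('wrist');cv2.imwrite(f'pics/w{n}.png',c['frame']);pickle.dump((c,o),open(f'w{n}.pkl','wb'))
print('F',o['contact_force'],o['torque'])
Y=np.array([np.cos(np.radians(78.4)),np.sin(np.radians(78.4))]); B=np.array([.6145,.192])
p=bydepth(c,[(320,v) for v in range(60,400,30)],o); d=p[:,:2]-B
print(np.c_[d@Y,p[:,2]])
c=read_camera('side');cv2.imwrite(f'pics/s{n}.png',cv2.resize(c['frame'][120:360,180:420],None,fx=2.5,fy=2.5))
E
python3 ang.py 10
```

```text
t 17.6 pos [0.6009 0.1276 0.2607] yaw 78.42 q7 -0.78 tilt z [ 0.0007  0.0002 -1.    ]
shift tool mm [-0.3  0.3 73.7] turn 0.02
F [-0.1023 -0.1542 -1.8944] [-0.096   0.0978 -0.0156]
[[ 0.0324  0.1081]
 [ 0.0245  0.0994]
 [ 0.0142  0.1015]
 [ 0.0039  0.1032]
 [-0.0068  0.1039]
 [-0.0178  0.1052]
 [-0.0289  0.1071]
 [-0.0398  0.1104]
 [-0.0519  0.1113]
 [-0.0639  0.1132]
 [-0.076   0.1154]
 [-0.0888  0.1173]]
```

View pics/w10.png

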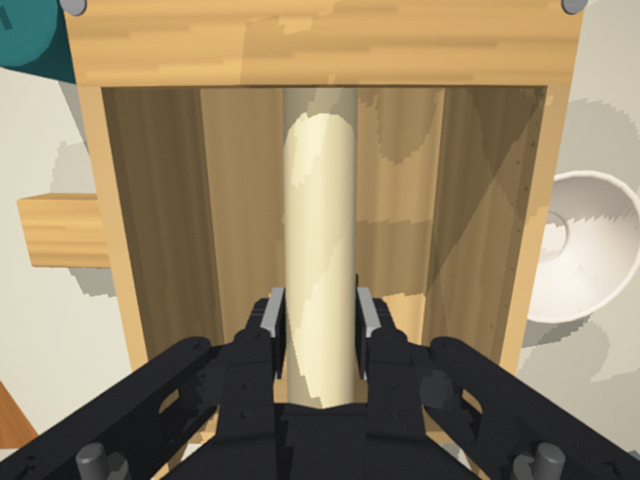

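It pivots gently: the tilt is about 9° and the contact force only about 2 N. Continuing.

play_rows([
  [0, 0, -0.003, 0],
  [0, 0, -0.003, 0],
  [0, 0, -0.003, 0],
  [0, 0, -0.003, 0],
  [0, 0, -0.003, 0],
  [0, 0, -0.003, 0],
  [0, 0, 0, 0],
])

```text
t: 18.4
eef_pos: [0.601, 0.1275, 0.2788]
tool_rot: [0.0, 0.775, 0.632, 0.0]
contact_force: [0.1, -0.2, -2.0]
gripper_width: 0.343
```

play_rows([
  [0, 0, -0.003, 0],
  [0, 0, -0.003, 0],
  [0, 0, -0.003, 0],
  [0, 0, -0.003, 0],
  [0, 0, -0.003, 0],
  [0, 0, -0.003, 0],
  [0, 0, 0, 0],
])

```text
t: 19.1
eef_pos: [0.6009, 0.1274, 0.2967]
tool_rot: [0.0, 0.775, 0.632, 0.0]
contact_force: [-1.1, -1.4, -0.7]
gripper_width: 0.344
```

```bash
python3 ang.py 11
```

```text
t 19.1 pos [0.6009 0.1274 0.2967] yaw 78.41 q7 -0.76 tilt z [ 0.0006 -0.0001 -1.    ]
shift tool mm [ -0.1   0.2 109.7] turn 0.01
F [-1.0503 -1.4185 -0.6595] [-0.295   0.1032  0.0509]
[[ 0.0395  0.1081]
 [ 0.0279  0.1074]
 [ 0.0156  0.1065]
 [ 0.0028  0.1116]
 [-0.0094  0.1189]
 [-0.0213  0.1249]
 [-0.0327  0.1313]
 [-0.0434  0.1378]
 [-0.0538  0.1438]
 [-0.0646  0.1484]
 [-0.074   0.1545]
 [-0.083   0.1604]]
```

View pics/w11.png

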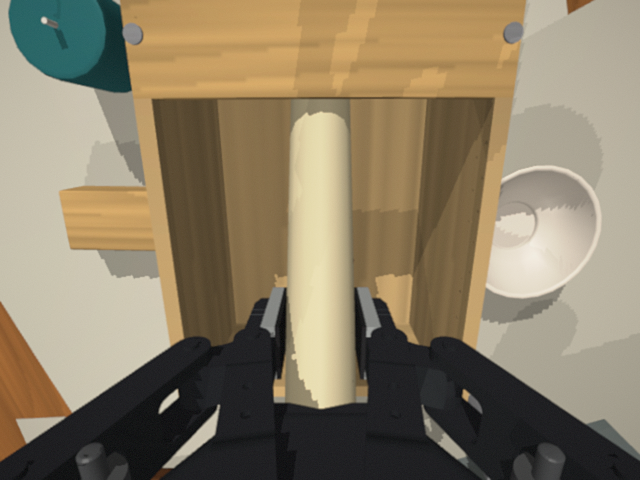

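View pics/s11.png

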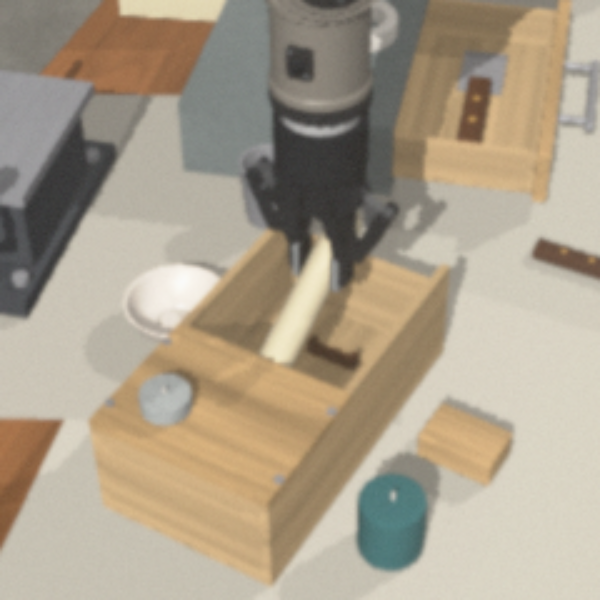

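The tilt is 29.6°, with the wick at about z 0.163 and the foot at about z 0.034, box y +0.104. Step 2's condition is met and the contact is still only about 1 N. I'll firm the grip and pull out diagonally, slightly flatter than the candle's axis so it leaves the cover edge.

play_rows([
  [0, 0, 0, 0],
  [0, 0, 0, 0],
  [-0.003, 0, 0.001, 0],
  [-0.006, 0, -0.002, 0],
  [-0.01, 0, -0.004, 0],
  [-0.01, 0, -0.004, 0],
  [-0.01, 0, -0.004, 0],
  [-0.01, 0, -0.004, 0],
  [0, 0, 0, 0],
], force=60)

```text
t: 20.1
eef_pos: [0.5911, 0.0771, 0.3139]
tool_rot: [0.001, 0.776, 0.631, -0.0]
contact_force: [0.3, 0.0, -2.3]
gripper_width: 0.331
```

```bash
python3 ang.py 12
```

```text
t 20.1 pos [0.5911 0.0771 0.3139] yaw 78.25 q7 -0.67 tilt z [ 0.0009 -0.0012 -1.    ]
shift tool mm [ 51.3  -0.5 126.9] turn -0.15
F [ 0.3035  0.0037 -2.2575] [-0.0815  0.0064 -0.0214]
[[-0.0083  0.1078]
 [-0.0227  0.118 ]
 [-0.0358  0.1233]
 [-0.0485  0.1306]
 [-0.0609  0.136 ]
 [-0.0723  0.1445]
 [-0.0838  0.1494]
 [-0.095   0.1546]
 [-0.1061  0.1593]
 [-0.1158  0.1659]
 [-0.1261  0.1708]
 [-0.1346  0.1773]]
```

View pics/s12.png

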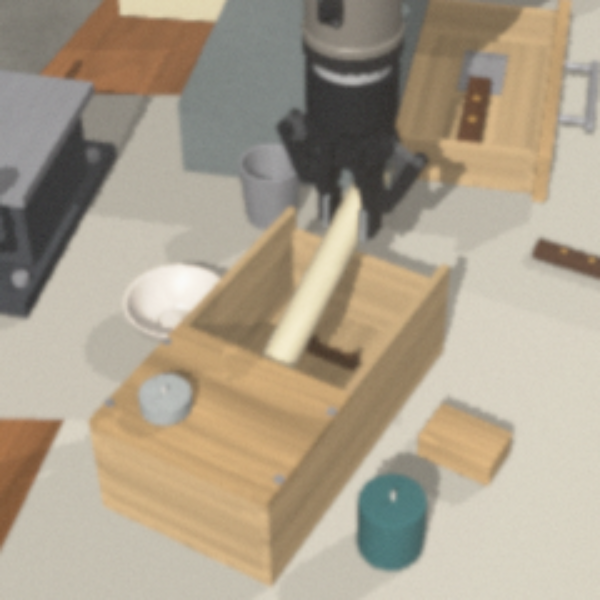

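The candle has cleared the cover edge (its upper surface is about 7 mm below it) and the tilt holds at 28°. Continuing outward.

play_rows([
  [-0.01, 0, -0.004, 0],
  [-0.01, 0, -0.004, 0],
  [-0.01, 0, -0.004, 0],
  [-0.01, 0, -0.004, 0],
  [-0.01, 0, -0.004, 0],
  [-0.01, 0, -0.004, 0],
  [-0.01, 0, -0.004, 0],
  [0, 0, 0, 0],
])

```text
t: 21.0
eef_pos: [0.5769, 0.0088, 0.3418]
tool_rot: [0.001, 0.776, 0.631, -0.0]
contact_force: [0.6, 0.6, -1.7]
gripper_width: 0.332
```

```bash
python3 ang.py 13
```

```text
t 21.0 pos [0.5769 0.0088 0.3418] yaw 78.27 q7 -0.54 tilt z [ 0.0007 -0.0011 -1.    ]
shift tool mm [121.1  -0.5 154.7] turn -0.13
F [ 0.5642  0.5898 -1.7484] [-0.093   0.0384 -0.0595]
[[-0.0781  0.1361]
 [-0.0921  0.1435]
 [-0.1055  0.1505]
 [-0.1183  0.1576]
 [-0.1306  0.1637]
 [-0.1422  0.171 ]
 [-0.1535  0.1773]
 [-0.1646  0.1827]
 [-0.1754  0.188 ]
 [-0.1856  0.1937]
 [-0.1955  0.199 ]
 [-0.2057  0.2036]]
```

View pics/s13.png

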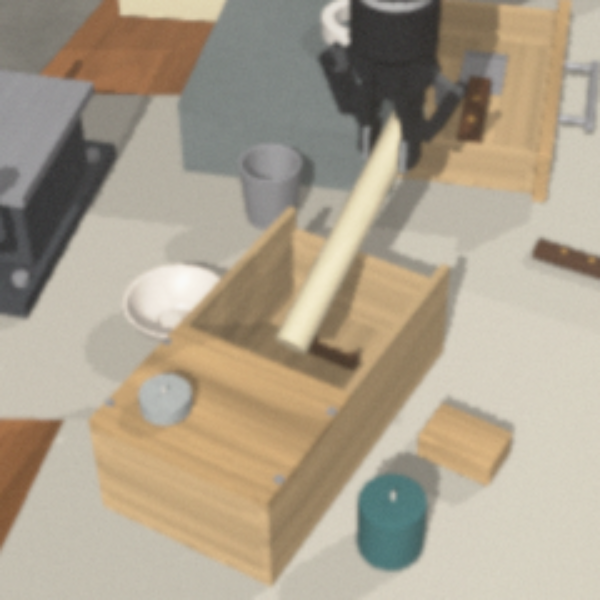

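View pics/w13.png

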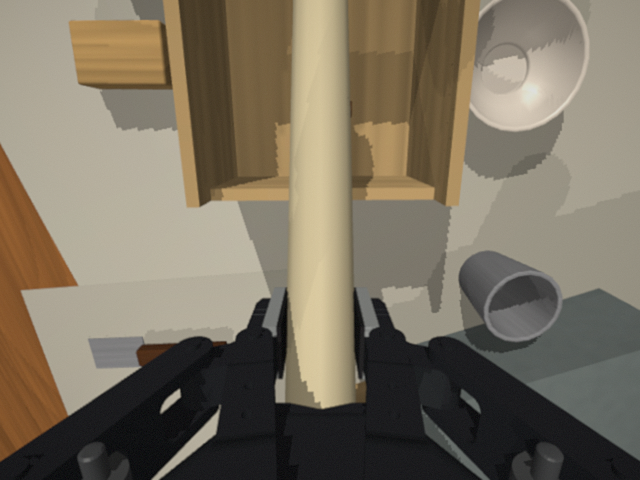

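The foot is now at about box y -0.014, z 0.085, clear of the cover edge. Lifting straight up.

play_rows([
  [-0.003, 0, -0.006, 0],
  [-0.003, 0, -0.01, 0],
  [0, 0, -0.012, 0],
  [0, 0, -0.012, 0],
  [0, 0, -0.012, 0],
  [0, 0, -0.012, 0],
  [0, 0, -0.012, 0],
  [0, 0, -0.012, 0],
  [0, 0, -0.012, 0],
  [0, 0, -0.012, 0],
  [0, 0, -0.01, 0],
  [0, 0, -0.006, 0],
  [0, 0, 0, 0],
  [0, 0, 0, 0],
  [0, 0, 0, 0],
])

```text
t: 22.6
eef_pos: [0.5756, 0.0049, 0.4685]
tool_rot: [-0.0, 0.775, 0.632, -0.001]
contact_force: [-0.0, 0.3, -1.1]
gripper_width: 0.33
```

```bash
python3 ang.py 14
python3 - <<'E'
from h import *
import pickle
np.set_printoptions(precision=4,suppress=True)
o=sensors.get_obs(); print(o['eef_pos'],o['joint_vel'].round(3),o['t'])
c=read_camera('side'); cv2.imwrite('pics/sfull.png',c['frame']); pickle.dump(c,open('sf.pkl','wb'))
c=read_camera('top'); cv2.imwrite('pics/tfull.png',c['frame']); pickle.dump(c,open('tf.pkl','wb'))
E
```

```text
t 22.6 pos [0.5756 0.0049 0.4685] yaw 78.41 q7 -0.46 tilt z [-0.0013 -0.0001 -1.    ]
shift tool mm [125.1   0.9 281.5] turn 0.01
F [-0.0285  0.3013 -1.1419] [-0.1018  0.0076  0.0629]
[[-0.0821  0.2624]
 [-0.0962  0.2705]
 [-0.1095  0.2774]
 [-0.1223  0.2847]
 [-0.1345  0.2913]
 [-0.1465  0.2967]
 [-0.1576  0.3039]
 [-0.1687  0.3094]
 [-0.1791  0.3155]
 [-0.1898  0.32  ]
 [-0.1991  0.3263]
 [-0.2085  0.3318]]
[0.5756 0.0049 0.4686] [-0.001 -0.001 -0.002 -0.002  0.     0.002 -0.   ] 22.7
```

View pics/sfull.png

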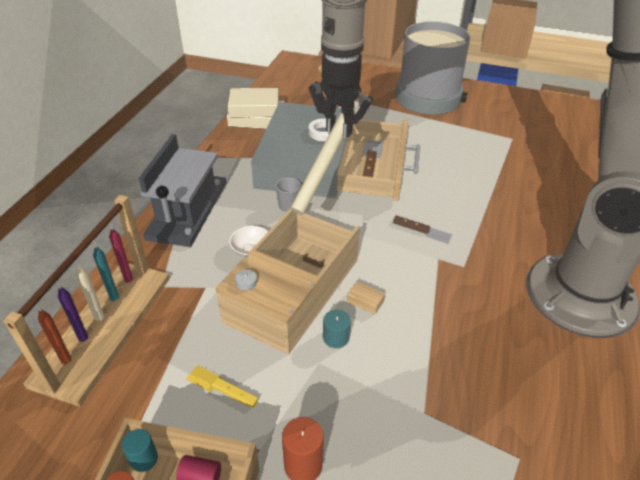

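View pics/tfull.png

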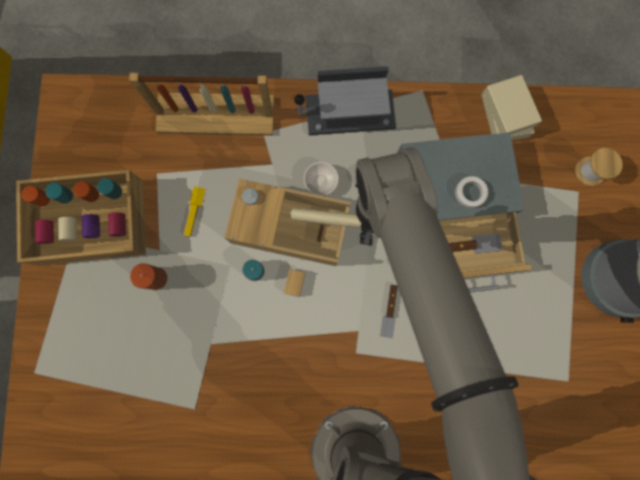

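View pics/w14.png

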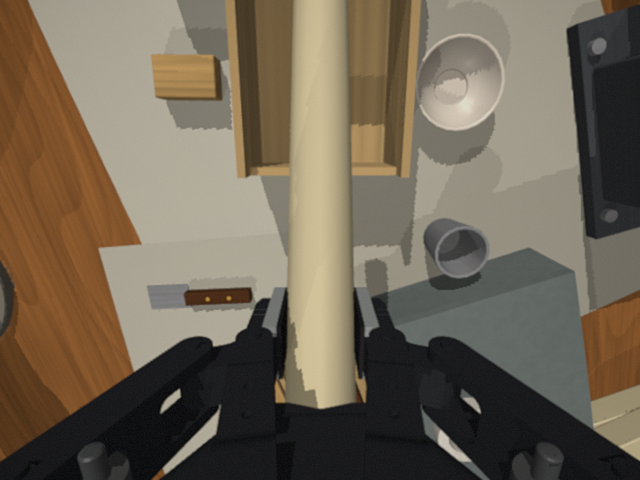

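The candle is in the air, the scraper lies in the drawer at (465,245), and all the bystanders look unmoved. One last check of the foot height by depth, and of the motion in the pictures.

Run:
```python
from h import *
import pickle
np.set_printoptions(precision=4,suppress=True)
for n,f0,f1 in (('top','top0.pkl','tf.pkl'),('side','side0.pkl','sf.pkl')):
    c=pickle.load(open(f1,'rb'));c0=pickle.load(open(f0,'rb'))[0];P=cloud(c)
    f=c['frame'].astype(int); m=(P[...,2]>.16)&(P[...,2]<.36)&(P[...,1]>.0)&(P[...,1]<.25)&(f[...,2]>f[...,0]+15)&(f.min(-1)>90)
    k,l,st,ce=cv2.connectedComponentsWithStats(m.astype(np.uint8)); i=1+st[1:,4].argmax(); q=P[l==i]
    print(n,'candle pts',len(q),'lowest z',np.percentile(q[:,2],[1,3,10]),'z max',q[:,2].max(),'foot-most pt',q[q[:,1].argmax()])
    d=cv2.absdiff(c['frame'],c0['frame']).max(-1)
    for nm,(u,v) in (dict(tealight=(250,197),stub=(253,270),block=(294,283),dish=(321,176),tape=(472,192),pot=(387,187),pillar=(148,276)) if n=='top' else dict(tealight=(246,279),stub=(337,328),block=(365,297),dish=(248,240),pot=(288,190),pillar=(303,450))).items():
        print(nm,'median diff',np.median(d[v-8:v+8,u-8:u+8]),end='; ')
    print()
```

```text
top candle pts 793 lowest z [0.225  0.2275 0.2335] z max 0.31375426022780273 foot-most pt [0.6097 0.1786 0.2283]
tealight median diff 7.0; stub median diff 5.0; block median diff 8.0; dish median diff 13.0; tape median diff 5.0; pot median diff 26.0; pillar median diff 6.0; 
side candle pts 1786 lowest z [0.1613 0.1642 0.1745] z max 0.355924403212483 foot-most pt [-0.0335  0.08    0.2174]
tealight median diff 4.0; stub median diff 3.0; block median diff 3.0; dish median diff 3.0; pot median diff 5.0; pillar median diff 3.0;
```

play_rows([
  [0, 0, 0, 0],
  [0, 0, 0, 0],
  [0, 0, 0, 0],
  [0, 0, 0, 0],
  [0, 0, 0, 0],
])

```text
t: 23.3
eef_pos: [0.5757, 0.005, 0.4692]
tool_rot: [0.0, 0.775, 0.632, 0.0]
contact_force: [0.7, 0.2, -1.5]
gripper_width: 0.331
```

The foot's upper edge is at z≈0.225, so its centre is at about 0.21 and its lowest point at about 0.20. The arm is still. Handing in.

```bash
python3 -c "
from station import bot
print(bot.hand_in())"
```

```text
the job is handed in; nothing more can be done
None
```

The job is handed in at 23.3 s of the 54 s, with the scraper in the drawer and the candle held in the air. The hand-in gave no verdict.

- **Scraper:** I took the larger, non-yellow one off the box and let it go in the drawer. Afterwards its centre measured about (0.565, -0.311), within a few millimetres of the drawer's middle, with the handle top level to about 3 mm.
- **Candle:** I gripped it lightly (20 N) and lifted it level. Its covered part then met the cover edge, which tipped it to about 30° with only 1–2 N measured at the wrist. I firmed the grip to 60 N, drew it out diagonally clear of the edge and lifted it.
- **Last checks:** The candle is tilted about 28° with its foot end at about z 0.21 m. The rest of it is higher, nothing else touches it, and the arm is still.
- **Bystanders:** In the top and side pictures they look where they were.
- **Checks that disagreed:** The pot's patch in the top picture changed more than the others. I put this down to the arm's shadow, since the side view showed no change there. In the last check the side-view mask for the candle caught other things too, so the height comes from the top and wrist views only.

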